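# Clip the relay module onto the control plate's rail

## Robot

A 6-joint arm with a two-finger parallel gripper is mounted at the origin on the work surface; the furniture and walls round the work are solid. World frame = base frame: x ahead of the robot, y to its left, z up, the work surface at z = 0. Lengths are in m, angles in rad, forces in N, time in s.
With the tool pointing down it reaches from about 0.25 to 0.775 m from the base axis. Payload 4 kg.
Tool frame: the origin (TCP) lies on the centre line of the jaws, within the pads' length; the fingertips stand 8 mm ahead of it and the grasp point (between the pads) lies 11 mm behind it; z points along the fingers, y is the direction in which the jaws open and shut (so a half turn about z gives the same grasp; the last joint's range is limited). The gripper opens to 94 mm and grips with 3 to 60 N. Pads are 16 mm wide; open, the fingers measure 119 mm over their backs; the gripper's body (75 mm by 177 mm) begins 78 mm behind the grasp point.
Start: joints at [1.196, 0.087, 1.371, -0, 1.684, -0.103], TCP at [0.148, 0.53, 0.214] pointing down, gripper open.
Joint ranges: [-3.1, 3.1], [-0.76, 2.03], [0.27, 2.55], [-1.08, 4.22], [0.17, 2.65], [-2.57, 2.57]. Speed limits (rad/s): [2.79, 2.79, 3.14, 3.14, 3.14, 3.14].

## Interface

Orientations are given as [roll, pitch, yaw] about the fixed x, y, z axes, in that order (R = Rz(yaw) Ry(pitch) Rx(roll)).
In Python, from bench import robot gives the robot as it stands.
- The arm moves only by the shell command python3 -m crank 'ROWS' [OPENING]. ROWS is JSON, a list of rows, each a list of 4 numbers: the shift along the tool's x, y, z scaled (see below), then the turn about the tool's z scaled (see below). A call has exactly 10 rows; each row shifts and turns the commanded pose from where the row before left it, along the tool's axes as they then stand; what a row does not reach is not made up. The controller multiplies each number of a shift by 0.2 m and each number of a turn by pi/2 rad. A row lasts 1/8 s, in which the tool goes at most 62.5 mm and 10.7 degrees, less where a joint would pass 70% of its speed; a pose out of reach is approached as far as the arm can. A call with a number of a shift or a turn outside -1 to 1 is refused whole. A call with a gripper value outside its range is refused whole. OPENING is the gripper command: -1 is fully open, 1 is shut, values between are in proportion, set as the call begins (- or left out, the last holds). The fingers move at their own pace and stop on an object; the grip force is fixed at half the most. Time passes only in rows, so rows that do not move let the fingers close, or fill a call up. It gives the time, the measured TCP pose, the force and the opening at its end, in the units of the state.
- robot.get_obs(): the state, without advancing time (a new reading comes with each control period).
- robot.snapshot(name): name is "scene" or "top" or "wrist"; returns (picture, depth): 400x640x3 uint8, red, green, blue; 400x640 float32, m along the optical axis (not along the pixel's ray), 0 where there is no reading.
- robot.camera_params(name): a dict with "fx", "fy", "cx", "cy" (pixels), "world_from_camera" (4x4, takes a point from camera to world coordinates). Camera axes: x right, y down, z forward; pixel columns grow to the right and rows downward; lengths in m; the calibration is good to about 2 mm. A picture is of the moment at which its call begins: read the wrist's pose just before it. camera_params takes no time and is no camera call; for the wrist camera it gives the pose at the moment of the call.
- robot.close_job(): hands the job in, once; it reports no verdict.
The state is a dict: "time": time; "joint_positions": joint angles; "qvel": joint speeds; "joint_torque": joint torques, N m; "tool_pos": TCP position; "ee_rot": TCP orientation; "wrist_force": force on the tool from outside, world axes, zero at the start; "wrist_torque": the same for the moment, N m; "width": finger opening in m.
Only numpy, scipy, OpenCV 4.12 (cv2) and the standard library are available. Lean on these libraries where they do the work, as an engineer would, in place of code of your own. Each camera call takes 0.05 s, during which the arm holds its last target.

## Task

The cup sealer's relay module has to go back on its control plate. Hook the fixed lip of the module over the edge of the rail that is farther from the robot, between the two end stops, then tilt the module down until its orange foot clip snaps under the near edge and it sits flat on the rail, and let go. Work by feel and gently: never load the module or rail with more than 35 N, and leave the stamp, the scraper and the pen thermometer where they are.

Things in the scene. Friction and masses are not known exactly. Their poses are not given: they have to be found in the camera images.
- plate: Grey control plate, 140 x 170 x 8 mm, fixed on the table; origin under its centre. x across the rail, toward the robot; y along the rail; z up. IMPORTANT: the rail on it is screwed down through slotted holes, so the rail's own middle lies anywhere up to 10 mm to either side (in x) of the plate's centre; not measured, to be felt or seen. It does not shift under normal forces.
- rail_line (a point): Point above the plate's centre at the height of the rail's top face, 29 mm over the table; axes as the plate. Steel top-hat rail along y, 35 mm wide: edges 17.5 mm each side of its own middle; flanges 3 mm thick (26 to 29 mm over the table), edges rounded, clear 5 mm deep under each, 18 mm down to the plate. End stops from y = -50 and +50 mm outward, 38 mm high; terminals beyond, 41 mm.
- relay: Loose relay, grey, black top, some 0.16 kg; origin under its centre, level with its feet. x from hook to clip end (orange tab, starts toward the robot), y across, z up from the feet. Housing 80 x 26 mm (x, y), z = 11 to 48; black part 52 x 26 mm, z = 48 to 68. Housing underside, z = 11, is the seat that lies on the rail. Clip guides at x = 19 to 34 and the foot reach down to z = 0.
- relay_mid (a point): Centre of the module, 40 mm above its feet; a good place to grip. Axes as the module.
- relay_seat (a point): Middle of the module's rail seat, 29 mm below relay_mid. Mounted, it lies at the rail's top face, 29 mm over the table.
- relay_lip (a point): Axis of the module's fixed lip, a bead of 4 mm diameter along y at module x = -15.5, z = 4.0 mm, on a rigid foot (x = -26 to -18, z = 0 to 11). The slot between lip and seat is 5.0 mm high, opens to +x and ends at the foot's face x = -18; the 3 mm flange goes in with the module tilted about 20 degrees, clip end up. Mounted, this point is about 22 mm over the table.
- relay_clip_end (a point): Point on the seat plane of the module, 22 mm from its middle toward the clip end.
- foot_clip (a joint): Travel of the orange spring clip in the module, m: 0 = sprung fully in (at rest, and when snapped on), up to 0.006 pushed outward. Nose at module x = 14.5, flat on top (z = 6.8 mm), ramp beneath. Spring 2.4 N plus 0.6 N per mm; snapping on takes about 3 mm of travel and some 5 to 15 N of downward push at the clip end.
- date_stamp_mid (a point): Red and black self-inking stamp, standing, 26 x 45 x 74 mm, loose; the point is half-way up. Leave alone.
- scraper_mid (a point): Scraper with blue handle and steel blade lying flat, 164 mm long, 14 mm thick, loose; the point is its middle. Leave alone.
- thermometer_mid (a point): White pen thermometer with a thin steel probe, lying flat, 174 mm long, loose; the point is its middle. Leave alone.

How it is judged:
At the end, for the whole second after the job is handed in: Module on the rail between the end stops, hook end away from the robot: seat level within 0.06 rad, at the rail's top height within 2 mm, within 14 mm of the rail line and 38 mm of its centre along it, square within 0.1 rad, foot clip sprung back in (under 1.5 mm), released, at rest (angle between relay_seat's own z axis and vertical below 0.06 rad and z of relay_seat in the frame of rail_line between -0.002 and 0.0018 m and x of relay_seat in the frame of rail_line between -0.014 and 0.014 m and y of relay_seat in the frame of rail_line between -0.038 and 0.038 m and x of relay_clip_end in the frame of rail_line above 0.005 m and angle between the x axis of relay_seat and the x axis of rail_line, either way round below 0.1 rad and value of joint foot_clip below 0.0015 m and linear speed of relay below 0.02 m/s); the robot touches nothing.
It fails at once if the module is forced against the plate or rail with more than 35 N (contact force between relay and plate above 35 N).
It fails at once if the stamp is moved more than 25 mm (distance of date_stamp_mid from where it was at the start of the episode above 0.025 m).
It fails at once if the scraper is moved more than 25 mm (distance of scraper_mid from where it was at the start of the episode above 0.025 m).
It fails at once if the pen thermometer is moved more than 25 mm (distance of thermometer_mid from where it was at the start of the episode above 0.025 m).
It also fails if it takes over 43 s, if anything falls off the work surface, if the arm or the gripper's body presses on something with over 40 N, if the wrist force passes 120 N, or if a joint passes its speed limit or range.

## Working session

There is one attempt and no reset: what is moved stays moved. The work goes in short steps, Python scripts to look and compute and a shell command to move; the robot and the scene stay as the last step left them, time stands still between calls to the robot, and variables do not carry over. Pictures are saved under pics/ and viewed, and the job is handed in when it is done.

```bash
ls -la; mkdir -p pics; python3 - <<'E'
from bench import robot
import cv2,json
print(robot.get_obs())
for n in ("scene","top","wrist"):
    p,d=robot.snapshot(n); cv2.imwrite(f"pics/a_{n}.png",p[:,:,::-1])
    import numpy as np
    np.save(f"pics/a_{n}.npy",d)
    c=robot.camera_params(n); print(n,c['fx'],c['fy'],c['cx'],c['cy'],np.round(c['world_from_camera'],4).tolist())
E
```

```text
total 12
drwxr-xr-x  3 agent agent 4096 Dec  7 02:47 .
drwxr-xr-x 23 root  root  4096 Dec  7 02:47 ..
drwxr-xr-x  2 agent agent 4096 Dec  7 02:47 pics
{'time': 0.0, 'joint_positions': array([ 1.19588654e+00,  8.79647055e-02,  1.37223983e+00, -1.99663355e-05,
        1.68359284e+00, -1.03076566e-01]), 'qvel': array([-5.57318280e-04, -6.37583454e-05,  7.36540253e-04,  1.46468235e-03,
       -1.59838509e-03,  1.14287813e-03]), 'joint_torque': array([ 4.49739200e-04, -3.40189147e+01, -3.02421105e+01,  7.16934213e-02,
        3.30490828e-02, -1.57080931e-04]), 'tool_pos': array([0.14747825, 0.52931118, 0.21230617]), 'ee_rot': array([-3.13939759e+00, -2.07113759e-04,  2.86975698e+00]), 'wrist_force': array([ 0.32145822, -0.91632357,  0.68870234]), 'wrist_torque': array([-0.01697304,  0.05159727, -0.01836298]), 'width': 0.09411597150318832}
scene 452.2115221133461 452.2115221133461 319.8765909604613 203.5620163429811 [[0.8739, -0.3079, 0.3761, 0.091], [-0.4859, -0.5319, 0.6935, -0.6839], [-0.0135, -0.7888, -0.6145, 0.7281], [0.0, 0.0, 0.0, 1.0]]
top 456.29027215719316 456.29027215719316 309.29089054284736 208.94178182791828 [[-0.001, -0.9973, 0.0738, 0.4471], [-1.0, 0.0013, 0.0045, 0.0803], [-0.0046, -0.0738, -0.9973, 1.0036], [0.0, 0.0, 0.0, 1.0]]
wrist 287.3920811338019 287.3920811338019 318.04848592694543 202.25037557963873 [[0.2692, 0.925, 0.2682, 0.069], [0.9631, -0.2583, -0.0759, 0.552], [-0.001, 0.2788, -0.9604, 0.3836], [0.0, 0.0, 0.0, 1.0]]
```

View pics/a_scene.png

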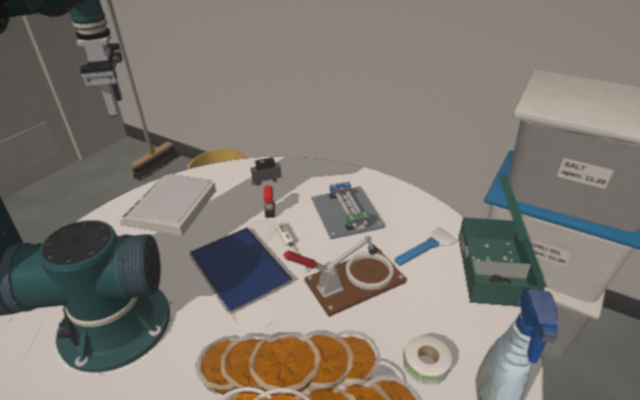

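View pics/a_top.png

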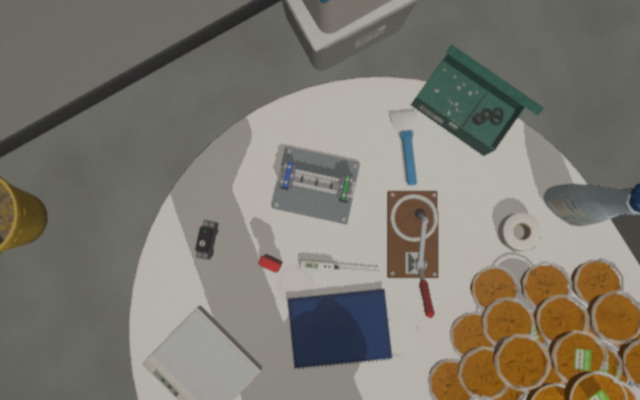

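View pics/a_wrist.png

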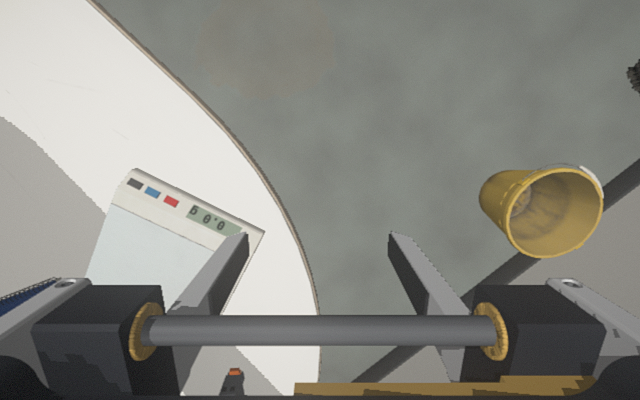

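```bash
python3 - <<'E'
import cv2
p=cv2.imread("pics/a_top.png")
cv2.imwrite("pics/b1.png",cv2.resize(p[210:285,165:305],None,fx=5.5,fy=5.5,interpolation=cv2.INTER_CUBIC))
cv2.imwrite("pics/b2.png",cv2.resize(p[140:230,262:372],None,fx=6.5,fy=6.5,interpolation=cv2.INTER_CUBIC))
p=cv2.imread("pics/a_scene.png")
cv2.imwrite("pics/b3.png",cv2.resize(p[145:245,235:395],None,fx=5,fy=5,interpolation=cv2.INTER_CUBIC))
E
```

```text
(no output)
```

View pics/b1.png

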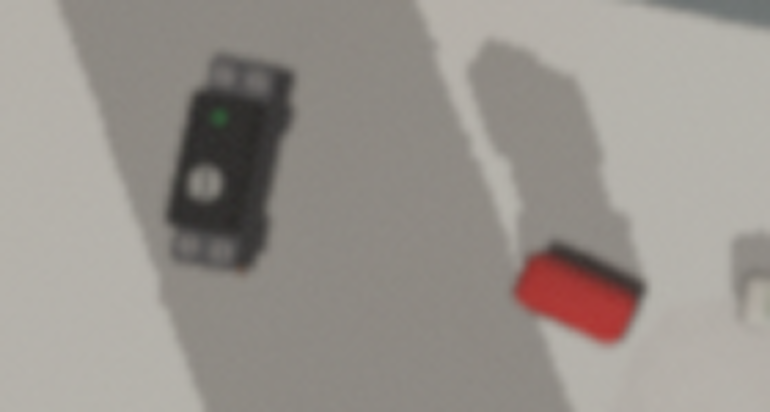

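View pics/b2.png

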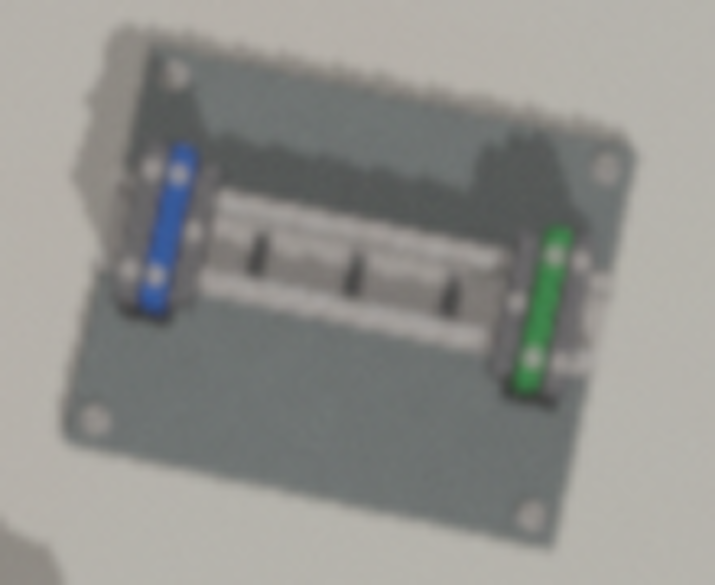

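View pics/b3.png

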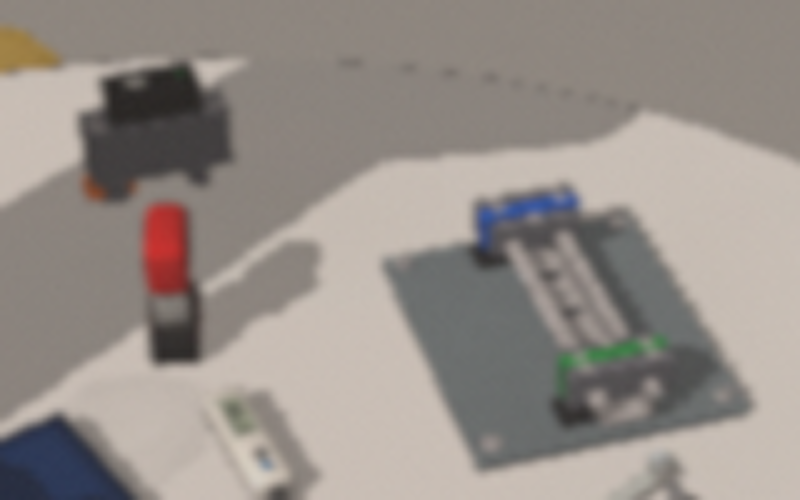

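```bash
cat > h.py <<'E'
import numpy as np, cv2
from bench import robot
def cloud(d,c):
    v,u=np.mgrid[0:d.shape[0],0:d.shape[1]]
    P=np.stack([(u-c['cx'])/c['fx']*d,(v-c['cy'])/c['fy']*d,d],-1)
    T=c['world_from_camera']; return P@T[:3,:3].T+T[:3,3]
def atz(c,u,v,z):
    T=c['world_from_camera']; r=T[:3,:3]@np.array([(u-c['cx'])/c['fx'],(v-c['cy'])/c['fy'],1.]); o=T[:3,3]
    return o+r*(z-o[2])/r[2]
E
python3 - <<'E'
from h import *
c=robot.camera_params("top"); d=np.load("pics/a_top.npy"); W=cloud(d,c)
print("table z",np.median(W[240:250,170:190,2]))
def box(r,lo,hi):
    s=W[r[0]:r[1],r[2]:r[3]].reshape(-1,3); s=s[(s[:,2]>lo)&(s[:,2]<hi)]
    q=cv2.minAreaRect((s[:,:2]*1000).astype(np.float32)); print(len(s),s[:,2].mean(),q, cv2.boxPoints(q).round().tolist()); return s
print("relay top");box((215,262,185,225),.062,.075)
print("relay all");box((215,262,185,225),.042,.075)
print("stamp");box((250,275,255,287),.05,.09)
print("plate");box((140,230,262,372),.004,.014)
print("rail"); s=box((155,215,295,342),.022,.034)
# fit in picture
B=lambda p,z:atz(c,p[0],p[1],z)[:2].round(4)
# plate corners from crop b2
for p in [(115,28),(635,140),(552,548),(65,440)]: print(B((262+(p[0]-3)/6.5,140+(p[1]-3)/6.5),.008))
# screws
for p in [(176,73),(606,166),(531,516),(95,420)]: print("screw",B((262+(p[0]-3)/6.5,140+(p[1]-3)/6.5),.009))
for p in [(217,192),(500,255),(483,345),(205,292)]: print("rail edge",B((262+(p[0]-3)/6.5,140+(p[1]-3)/6.5),.029))
E
```

```text
table z 0.0009376023366546304
relay top
329 0.0688492081701333 ((455.7156982421875, 301.85333251953125), (26.438541412353516, 51.70669937133789), 78.61860656738281) [[428.0, 294.0], [478.0, 284.0], [484.0, 310.0], [433.0, 320.0]]
relay all
544 0.061257179401342725 ((455.42877197265625, 301.8305358886719), (26.597755432128906, 79.80951690673828), 78.6498031616211) [[414.0, 297.0], [492.0, 281.0], [497.0, 307.0], [419.0, 323.0]]
stamp
247 0.07337279751806053 ((405.2107238769531, 166.6239013671875), (44.93323516845703, 22.606637954711914), 65.70503234863281) [[386.0, 151.0], [406.0, 141.0], [425.0, 182.0], [404.0, 192.0]]
plate
3657 0.008809773665775532 ((575.734375, 68.95167541503906), (241.87913513183594, 197.65635681152344), 89.8906021118164) [[477.0, -52.0], [674.0, -52.0], [675.0, 190.0], [477.0, 190.0]]
rail
320 0.02974517770160461 ((573.84228515625, 65.66410827636719), (109.0962905883789, 46.029266357421875), 78.48898315429688) [[540.0, 17.0], [586.0, 8.0], [607.0, 115.0], [562.0, 124.0]]
[0.6652 0.1512]
[ 0.6264 -0.0253]
[0.488  0.0038]
[0.5246 0.1675]
screw [0.6495 0.1304]
screw [ 0.6173 -0.0153]
screw [0.4987 0.0108]
screw [0.5313 0.1574]
rail edge [0.6054 0.1157]
rail edge [0.5842 0.0219]
rail edge [0.5543 0.0277]
rail edge [0.572  0.1196]
```

```bash
python3 -m crank '[[0,0,0,-0.047],[-0.217,-0.101,0.05,0],[-0.217,-0.101,0.05,0],[-0.217,-0.101,0.05,0],[-0.217,-0.101,0.05,0],[-0.217,-0.101,0.05,0],[-0.217,-0.101,0.05,0],[-0.217,-0.101,0.05,0],[-0.217,-0.101,0.05,0],[0,0,0,0]]' -1
cat >> h.py <<'E'
def snap(n,f):
    c=robot.camera_params(n); p,d=robot.snapshot(n); cv2.imwrite(f"pics/{f}.png",p[:,:,::-1]); np.save(f"pics/{f}.npy",d)
    import pickle; pickle.dump(c,open(f"pics/{f}.pkl","wb")); return c,p,d
def load(f):
    import pickle; return pickle.load(open(f"pics/{f}.pkl","rb")),cv2.imread(f"pics/{f}.png"),np.load(f"pics/{f}.npy")
E
python3 - <<'E'
from h import *
c,p,d=snap("wrist","c_wrist"); o=robot.get_obs(); print(o['tool_pos'],o['ee_rot'],o['time'],o['wrist_force'])
W=cloud(d,c); s=W[100:400].reshape(-1,3)
for lo,hi in((.06,.076),(.04,.076)):
    m=(s[:,2]>lo)&(s[:,2]<hi)&(abs(s[:,0]-.456)<.06)&(abs(s[:,1]-.302)<.05); q=s[m]
    print(len(q),q[:,2].mean(),cv2.minAreaRect((q[:,:2]*1000).astype(np.float32)))
E
```

```text
time: 1.4
tool_pos: [0.4577, 0.3006, 0.1317]
ee_rot: [-3.139, -0.002, 2.939]
wrist_force: [-0.7, 0.7, 0.6]
width: 0.0944
[0.4565936  0.30197293 0.1323909 ] [-3.14053531e+00 -2.09509268e-03  2.94078298e+00] 1.45 [ 0.94063134 -1.17763603 -0.43760551]
1728 0.06765355413879422 ((456.1502685546875, 302.2402648925781), (25.939233779907227, 51.475318908691406), 79.05599212646484)
2428 0.06205888028389021 ((456.093505859375, 302.39984130859375), (25.94792366027832, 79.58163452148438), 78.70494842529297)
```

View pics/c_wrist.png

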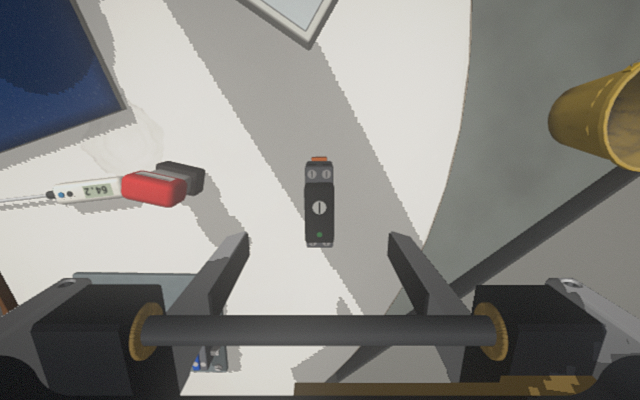

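```bash
python3 -m crank '[[0,0,0.04,0],[0,0,0.05,0],[0,0,0.05,0],[0,0,0.05,0],[0,0,0.05,0],[0,0,0.05,0],[0,0,0.04,0],[0,0,0.02,0],[0,0,0,0],[0,0,0,0]]' -0.06
python3 -m crank '[[0,0,0,0],[0,0,0,0],[0,0,0,0],[0,0,0,0],[0,0,0,0],[0,0,0,0],[0,0,-0.04,0],[0,0,-0.1,0],[0,0,-0.1,0],[0,0,-0.1,0]]' 1
python3 -c "
from h import *
c,p,d=snap('wrist','d_wrist')"
```

```text
time: 2.7
tool_pos: [0.4566, 0.3032, 0.0639]
ee_rot: [3.141, 0.001, 2.944]
wrist_force: [0.4, -0.3, -0.1]
width: 0.05
time: 3.95
tool_pos: [0.456, 0.303, 0.1319]
ee_rot: [-3.141, -0.001, 2.944]
wrist_force: [0.1, -0.0, -2.3]
width: 0.0256
```

View pics/d_wrist.png

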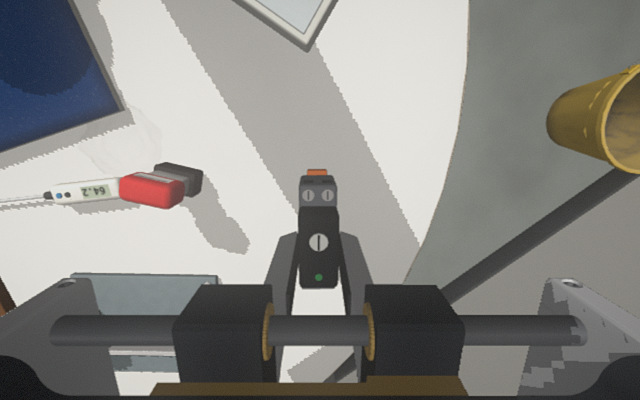

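```bash
python3 -m crank '[[0,0,-0.1,0],[-0.084,-0.168,0,0],[-0.084,-0.168,0,0],[-0.084,-0.168,0,0],[-0.084,-0.168,0,0],[-0.084,-0.168,0,0],[-0.084,-0.168,0,0],[0,0,0,0],[0,0,0,0],[0,0,0,0]]'
python3 -c "
from h import *
c,p,d=snap('wrist','e_wrist');o=robot.get_obs();print(o['tool_pos'],o['ee_rot'])
c,p,d=snap('scene','e_scene'); cv2.imwrite('pics/e_s.png',cv2.resize(p[100:260,220:420,::-1],None,fx=4,fy=3.75/1,interpolation=cv2.INTER_CUBIC))"
```

```text
time: 5.25
tool_pos: [0.5151, 0.0866, 0.1513]
ee_rot: [3.141, -0.0, 2.945]
wrist_force: [-0.4, 0.3, -1.1]
width: 0.0257
[0.51516256 0.08665458 0.1513683 ] [ 3.14125646e+00 -3.04831781e-04  2.94526342e+00]
```

View pics/e_wrist.png

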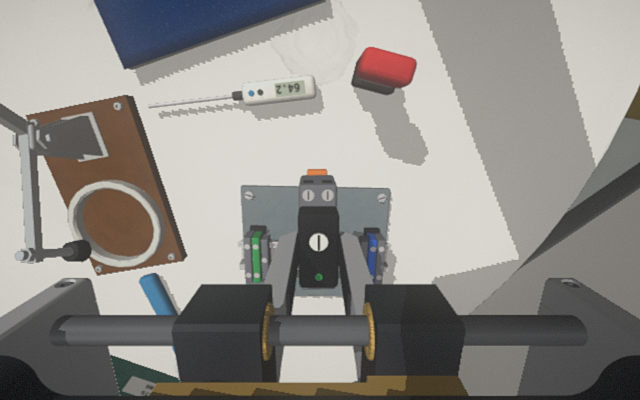

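View pics/e_s.png

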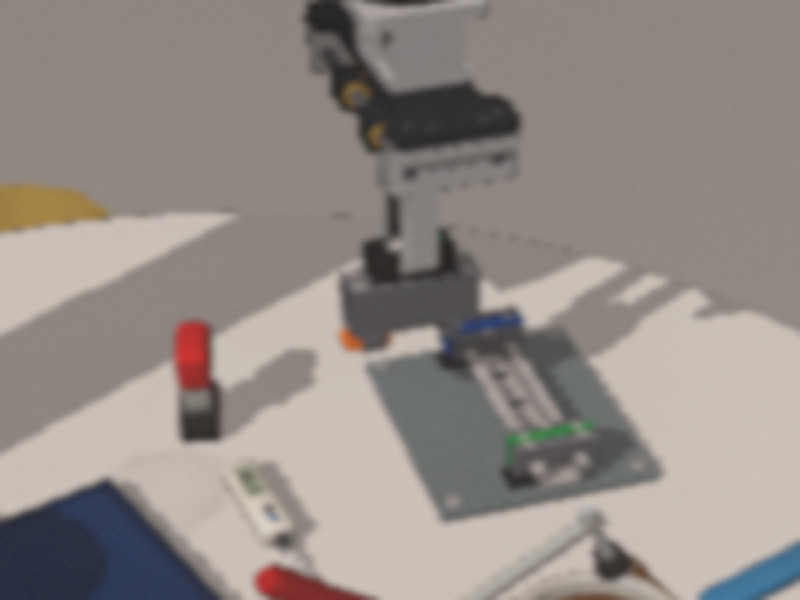

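```bash
python3 - <<'E'
from h import *
c,p,d=load("e_wrist")
for u,v in((250,195),(381,199)): print(atz(c,u,v,.009))
for u,v in((241,186),(390,188.5)): print("edge",atz(c,u,v,.008))
cv2.imwrite("pics/e_w2.png",cv2.resize(p[170:300,225:405],None,fx=4.4,fy=4.4,interpolation=cv2.INTER_CUBIC))
E
```

```text
[0.50090532 0.01184816 0.009     ]
[0.53453192 0.15597054 0.009     ]
edge [0.48905347 0.00439171 0.008     ]
edge [0.52468221 0.1677257  0.008     ]
```

View pics/e_w2.png

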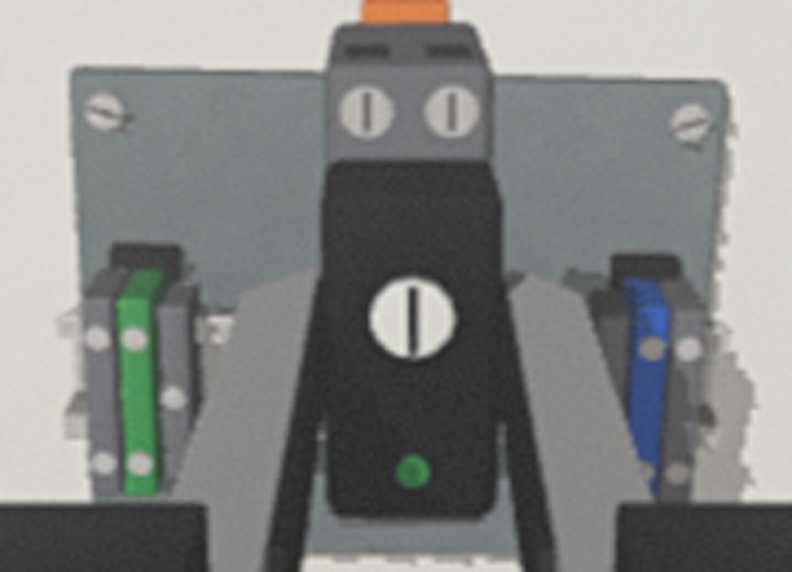

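```bash
python3 -m crank '[[0,0,0.05,0.015],[0,0,0.07,0],[0,0,0.07,0],[0,0,0.07,0],[0,0,0.06,0],[0,0,0.04,0],[0,0,0.01,0],[0,0,0,0],[-0.01,0,0,0],[-0.01,0,0,0]]'
python3 -m crank '[[-0.005,0,0,0],[-0.005,0,0,0],[-0.005,0,0,0],[-0.005,0,0,0],[-0.005,0,0,0],[-0.005,0,0,0],[-0.004,0,0,0],[0,0,0,0],[0,0,0,0],[0,0,0,0]]'
```

```text
time: 6.6
tool_pos: [0.5199, 0.0847, 0.0781]
ee_rot: [3.141, 0.001, 2.92]
wrist_force: [0.7, -0.1, -2.2]
width: 0.026
time: 7.85
tool_pos: [0.5252, 0.0834, 0.0773]
ee_rot: [-3.141, -0.002, 2.92]
wrist_force: [-5.2, 0.4, 0.8]
width: 0.0258
```

```bash
python3 -m crank '[[-0.005,0,0,0],[-0.005,0,0,0],[-0.005,0,0,0],[-0.005,0,-0.002,0],[-0.005,0,-0.004,0],[0,0,0,0],[0,0,0,0],[0,0,0,0],[0,0,0,0],[0,0,0,0]]'
```

```text
time: 9.1
tool_pos: [0.5292, 0.0823, 0.0783]
ee_rot: [-3.141, -0.004, 2.92]
wrist_force: [-7.3, 1.3, 1.5]
width: 0.0258
```

```bash
python3 -m crank '[[-0.008,0,-0.003,0],[-0.008,0,-0.003,0],[-0.008,0,-0.003,0],[-0.008,0,-0.004,0],[-0.008,0,-0.004,0],[-0.008,0,-0.004,0],[-0.008,0,-0.004,0],[-0.008,0,-0.004,0],[0,0,0,0],[0,0,0,0]]'
python3 -c "
from h import *
c,p,d=snap('wrist','f_wrist');o=robot.get_obs();print(o['tool_pos'],o['ee_rot'])
cv2.imwrite('pics/f_w2.png',cv2.resize(p[150:300,225:405,::-1],None,fx=4,fy=4,interpolation=cv2.INTER_CUBIC))
c,p,d=snap('scene','f_scene'); cv2.imwrite('pics/f_s.png',cv2.resize(p[130:240,270:390,::-1],None,fx=5.4,fy=5.4,interpolation=cv2.INTER_CUBIC))"
```

```text
time: 10.35
tool_pos: [0.5424, 0.0792, 0.0838]
ee_rot: [-3.141, -0.003, 2.92]
wrist_force: [-4.8, 0.0, -0.5]
width: 0.0257
[0.54234866 0.07922165 0.08383424] [-3.14079785e+00 -2.49680930e-03  2.92005179e+00]
```

View pics/f_w2.png

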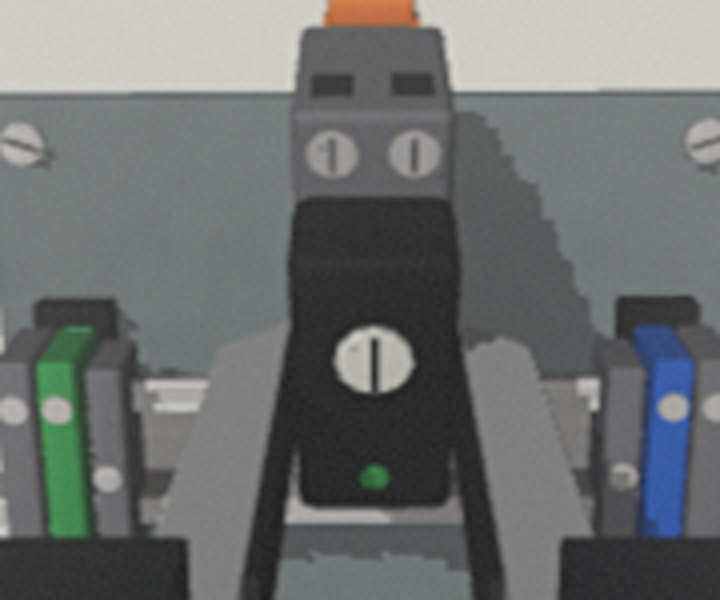

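View pics/f_s.png

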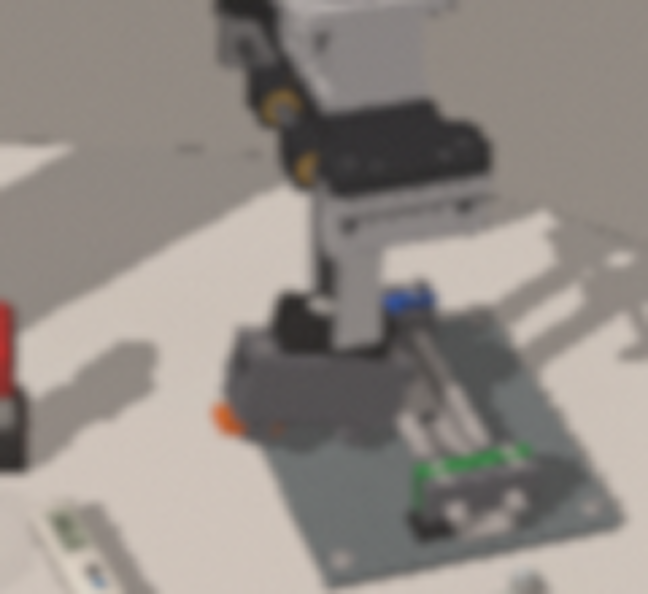

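```bash
cat >> h.py <<'E'
TY=2.920
def modfit(name,u=(302,330),ut=None):
    """fit black-top plane & corners, in TCP-centred horizontal frame: x toward robot, y, z up"""
    c,p,d=load(name); W=cloud(d,c)
    return c,p,W
E
python3 - <<'E'
from h import *
c,p,W=modfit("f_wrist"); tcp=np.array([0.54235,0.07922,0.0838]); y=2.920
R=np.array([[np.cos(y),np.sin(y),0],[-np.sin(y),np.cos(y),0],[0,0,1]])
L=(W-tcp)@R.T*1000
# column profile along module through image col ~ 320 avoiding screw: cols 305-310
for v in range(152,290,4):
    print(v, L[v,304:309].mean(0).round(1), p[v,306].tolist())
print("rail near edge col 262-275")
for v in range(236,256,2): print(v, L[v,262:270].mean(0).round(1), p[v,266].tolist(), L[v,372].round(1))
E
```

```text
152 [ 54.8   9.9 -75.1] [162, 175, 192]
156 [ 53.2   9.3 -60.3] [91, 116, 160]
160 [ 53.9   8.  -31.1] [104, 101, 102]
164 [ 52.1   7.8 -24.6] [97, 95, 94]
168 [ 50.5   7.5 -17.6] [82, 81, 83]
172 [ 48.9   7.3 -11.5] [61, 60, 60]
176 [47.2  7.1 -6.8] [102, 99, 101]
180 [45.1  7.1 -4.4] [107, 105, 106]
184 [42.6  7.1 -4.2] [149, 152, 155]
188 [39.9  7.1 -4.8] [141, 144, 146]
192 [37.1  7.2 -5.8] [144, 147, 149]
196 [34.   7.3 -7.6] [102, 100, 101]
200 [32.2  7.2 -4.5] [50, 51, 51]
204 [30.9  7.1  0.2] [49, 50, 48]
208 [29.7  6.9  4.8] [51, 50, 51]
212 [28.6  6.7  9. ] [49, 50, 49]
216 [26.9  6.7 11.4] [54, 53, 54]
220 [24.2  6.7 11. ] [46, 46, 45]
224 [21.5  6.8 10.3] [47, 49, 48]
228 [18.8  6.8 10. ] [47, 46, 46]
232 [15.5  6.9  8.2] [47, 47, 45]
236 [12.9  7.   8.2] [45, 45, 47]
240 [9.7 7.  7. ] [46, 46, 44]
244 [6.5 7.1 5.9] [43, 45, 44]
248 [3.3 7.2 4.9] [44, 45, 42]
252 [-0.1  7.3  3.6] [44, 46, 45]
256 [-3.1  7.4  3.2] [39, 39, 38]
260 [-6.3  7.4  2.4] [42, 41, 41]
264 [-9.8  7.5  1.3] [37, 38, 36]
268 [-13.    7.6   0.8] [42, 41, 42]
272 [-16.5   7.7  -0.1] [42, 44, 44]
276 [-20.5   7.8  -1.8] [65, 68, 66]
280 [-55.6  10.3 -54.9] [143, 145, 148]
284 [-72.5  11.4 -75.5] [89, 88, 84]
288 [-77.3  11.5 -76.1] [98, 98, 90]
rail near edge col 262-275
236 [-22.3  48.3 -75.7] [114, 114, 106] [-21.9 -50.1 -74.5]
238 [-24.4  48.4 -76.1] [115, 116, 109] [-24.7 -50.6 -76.5]
240 [-26.3  48.5 -75.8] [117, 117, 111] [-26.3 -50.5 -75.5]
242 [-28.5  48.7 -76.2] [85, 86, 81] [-27.9 -50.4 -74.6]
244 [-27.1  47.3 -68.6] [105, 107, 108] [-21.6 -46.7 -56.2]
246 [-23.   44.7 -55.3] [185, 189, 193] [-23.2 -46.8 -55.7]
248 [-24.8  44.8 -55.2] [164, 167, 170] [-24.9 -46.8 -55.3]
250 [-26.6  44.8 -55. ] [172, 176, 177] [-27.2 -47.  -56.1]
252 [-28.4  44.9 -54.9] [166, 170, 172] [-28.6 -46.9 -55.2]
254 [-36.8  47.6 -68. ] [121, 122, 126] [-36.9 -49.7 -68.2]
```

```bash
python3 -m crank '[[-0.008,0,-0.003,0],[-0.008,0,-0.003,0],[-0.008,0,-0.003,0],[-0.008,0,-0.003,0],[-0.004,0,-0.003,0],[0,0,0,0],[0.03,0,0,0],[0.03,0,-0.05,0],[0,0,-0.1,0],[0,0,-0.1,0]]'
python3 -c "
from h import *
c,p,d=snap('wrist','g_wrist');o=robot.get_obs();print(o['tool_pos'],o['ee_rot'],o['wrist_force'])
W=cloud(d,c);tcp=o['tool_pos'];y=o['ee_rot'][2]
R=np.array([[np.cos(y),np.sin(y),0],[-np.sin(y),np.cos(y),0],[0,0,1]])
L=(W-tcp)@R.T*1000
for v in range(150,290,5): print(v, L[v,304:309].mean(0).round(1), p[v,306].tolist())
q=L[220:270,303:312].reshape(-1,3); q=q[abs(q[:,2])<20]
f=np.polyfit(q[:,0],q[:,2],1);print(f,np.degrees(np.arctan(f[0])))
cv2.imwrite('pics/g_w2.png',cv2.resize(p[150:300,225:405,::-1],None,fx=4,fy=4,interpolation=cv2.INTER_CUBIC))
"
```

```text
time: 11.7
tool_pos: [0.5397, 0.0804, 0.1397]
ee_rot: [3.141, 0.004, 2.92]
wrist_force: [0.5, 0.1, -1.5]
width: 0.0257
[0.54146347 0.08048913 0.14318686] [3.13914833 0.00982543 2.92012789] [ 1.25895827 -0.28472276  0.6387676 ]
150 [ 57.3  10.5 -83.1] [145, 100, 83]
155 [ 59.7   8.2 -29.1] [106, 106, 108]
160 [ 57.2   8.  -22.7] [106, 107, 108]
165 [ 54.8   7.8 -16.9] [80, 78, 78]
170 [52.8  7.5 -9.9] [62, 64, 63]
175 [50.5  7.4 -5.5] [105, 107, 108]
180 [47.8  7.4 -3.8] [99, 97, 100]
185 [44.5  7.4 -4.4] [138, 136, 133]
190 [41.3  7.5 -4.9] [138, 136, 133]
195 [37.3  7.7 -7.9] [97, 98, 102]
200 [35.   7.5 -4.3] [53, 54, 51]
205 [33.1  7.4 -0. ] [53, 54, 54]
210 [31.6  7.2  5.1] [53, 52, 53]
215 [29.8  7.1  9.1] [55, 57, 56]
220 [27.   7.1  9.8] [50, 50, 49]
225 [23.4  7.2  8.6] [48, 52, 50]
230 [19.7  7.3  7.2] [48, 49, 50]
235 [15.8  7.4  5.6] [47, 46, 46]
240 [11.8  7.5  3.9] [45, 43, 45]
245 [7.7 7.6 2.5] [49, 52, 49]
250 [3.7 7.7 1.1] [44, 47, 45]
255 [-1.1  7.9 -1.3] [44, 46, 44]
260 [-5.6  8.  -3.1] [48, 49, 46]
265 [-9.7  8.1 -3.9] [51, 50, 50]
270 [-14.5   8.2  -5.7] [45, 45, 45]
275 [ -95.    14.2 -135.2] [123, 131, 131]
280 [-101.6   14.3 -135.1] [120, 128, 128]
285 [-113.7   14.8 -143.5] [213, 210, 201]
[ 0.38440057 -0.52783501] 21.02678828726867
```

View pics/g_w2.png

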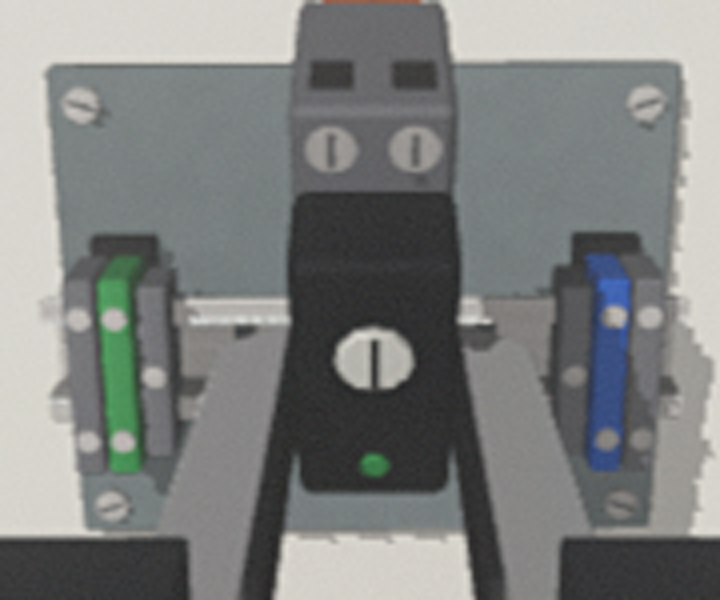

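```bash
python3 -m crank '[[-0.05,0,0,0],[-0.075,0,0,0],[-0.075,0,0,0],[-0.075,0,0,0],[-0.07,0,0.05,0],[-0.03,0,0.06,0],[0,0,0.04,0],[0,0,0,0],[0,0,0,0],[0,0,0,0]]'
python3 -c "
from h import *
for i in range(2): o=robot.get_obs();print(o['tool_pos'],o['ee_rot'],o['wrist_force'])
c,p,d=snap('wrist','i_wrist');W=cloud(d,c)
o=robot.get_obs();print(o['tool_pos'],o['ee_rot'],o['wrist_force'])
tcp=o['tool_pos'];y=o['ee_rot'][2]
R=np.array([[np.cos(y),np.sin(y),0],[-np.sin(y),np.cos(y),0],[0,0,1]])
L=(W-tcp)@R.T*1000
for v in list(range(205,222,2))+list(range(262,284,2)): print(v, L[v,304:309].mean(0).round(1), p[v,306].tolist())
q=L[222:268,303:312].reshape(-1,3); q=q[abs(q[:,2])<20]
f=np.polyfit(q[:,0],q[:,2],1);print(f,np.degrees(np.arctan(f[0])))
cv2.imwrite('pics/i_w2.png',cv2.resize(p[150:300,225:405,::-1],None,fx=4,fy=4,interpolation=cv2.INTER_CUBIC))
print('rail')
for v in range(196,240,3): print(v, L[v,280].round(1),p[v,280].tolist(), L[v,360].round(1))
"
```

```text
time: 13.0
tool_pos: [0.612, 0.0641, 0.1083]
ee_rot: [3.141, 0.001, 2.92]
wrist_force: [-0.2, 0.4, -1.7]
width: 0.0257
[0.61204728 0.0640536  0.10833917] [3.14115140e+00 1.37026771e-03 2.92027859e+00] [-0.2018992   0.41429365 -1.67297216]
[0.61204728 0.0640536  0.10833917] [3.14115140e+00 1.37026771e-03 2.92027859e+00] [-0.2018992   0.41429365 -1.67297216]
[0.61204958 0.06401666 0.10832522] [3.14117337e+00 1.34909498e-03 2.92020970e+00] [-0.35508653  0.8293588  -2.21185431]
205 [31.5  6.9  4. ] [49, 50, 49]
207 [30.9  6.8  6. ] [53, 52, 54]
209 [30.3  6.7  8.2] [49, 48, 50]
211 [29.5  6.7  9.6] [50, 50, 50]
213 [28.7  6.6 11. ] [52, 51, 51]
215 [28.1  6.6 12.7] [56, 57, 59]
217 [27.   6.6 13.2] [57, 57, 57]
219 [25.9  6.6 13.5] [49, 49, 50]
221 [24.4  6.6 12.9] [51, 52, 52]
262 [-8.8  7.5  0.4] [53, 53, 53]
264 [-10.8   7.6  -0.7] [54, 54, 53]
266 [-12.6   7.6  -1.3] [56, 57, 55]
268 [-14.5   7.7  -2.1] [56, 54, 52]
270 [-16.2   7.7  -2.4] [51, 50, 50]
272 [-18.2   7.8  -3.1] [85, 85, 82]
274 [ -81.4   12.7 -108.7] [222, 218, 211]
276 [ -83.8   12.7 -108.6] [215, 214, 206]
278 [ -86.
[... 399 characters left out ...]
41.9 -100.5]
208 [ -2.9  37.  -99.7] [95, 98, 98] [ -3.  -41.9 -99.7]
211 [  -6.4   37.3 -100.7] [94, 98, 98] [  -6.3  -42.2 -100.4]
214 [  -9.3   37.3 -100.2] [93, 98, 97] [  -9.6  -42.3 -100.8]
217 [ -12.7   37.5 -100.7] [92, 96, 96] [ -12.6  -42.4 -100.3]
220 [ -15.8   37.6 -100.5] [95, 102, 101] [ -16.2  -42.7 -101.3]
223 [ -18.8   37.6 -100. ] [95, 100, 100] [ -19.3  -42.8 -101.3]
226 [-21.4  37.6 -98.5] [92, 99, 98] [ -22.4  -42.9 -100.8]
229 [ -25.6   38.  -101. ] [126, 132, 134] [-25.3 -42.8 -99.9]
232 [ -28.5   38.  -100.1] [123, 131, 134] [ -28.8  -43.1 -100.7]
235 [-31.4  38.  -99.2] [119, 120, 117] [ -35.9  -44.6 -109.5]
238 [ 9.6 23.6  3.4] [136, 135, 135] [ -38.4  -44.4 -107.5]
```

View pics/i_w2.png

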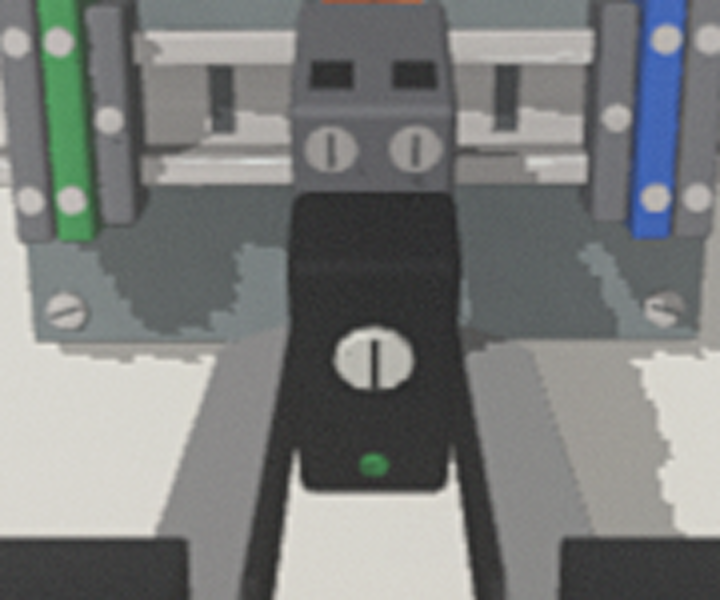

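```bash
python3 - <<'E'
from h import *
c,p,d=load('i_wrist'); tcp=np.array([.61205,.06404,.10833]);y=2.9202
R=np.array([[np.cos(y),np.sin(y),0],[-np.sin(y),np.cos(y),0],[0,0,1]])
W=cloud(d,c);L=(W-tcp)@R.T*1000
for u in (266,272,278,345,352,360,366):
    col=p[150:205,u].mean(1); print(u,col.round().astype(int).tolist()[:50])
for u in (268,275,360):
  for v in (158,195.75): print(u,v,((atz(c,u,v,.029)-tcp)@R.T*1000).round(1))
for v in range(152,200,2): print(v,L[v,266:274].mean(0).round(1))
E
```

```text
266 [126, 124, 124, 123, 121, 121, 117, 137, 187, 190, 180, 181, 180, 180, 178, 170, 141, 127, 129, 130, 131, 130, 135, 134, 136, 133, 136, 135, 132, 134, 133, 133, 133, 133, 135, 124, 92, 80, 109, 163, 176, 156, 159, 170, 187, 170, 106, 95, 97, 100]
272 [122, 124, 125, 124, 122, 122, 118, 132, 191, 192, 180, 179, 177, 182, 175, 167, 132, 127, 129, 131, 129, 133, 134, 134, 132, 137, 135, 135, 131, 131, 134, 131, 131, 131, 133, 124, 95, 115, 145, 167, 194, 178, 180, 185, 183, 167, 112, 92, 93, 99]
278 [123, 127, 124, 124, 124, 122, 116, 136, 187, 189, 177, 178, 182, 181, 177, 164, 96, 74, 72, 70, 74, 75, 72, 74, 73, 74, 72, 73, 74, 87, 93, 91, 98, 134, 178, 169, 137, 131, 140, 163, 184, 178, 179, 182, 181, 164, 105, 94, 96, 94]
345 [125, 127, 126, 125, 127, 123, 125, 151, 188, 181, 178, 178, 176, 178, 181, 155, 127, 127, 129, 130, 128, 131, 131, 131, 129, 128, 130, 137, 164, 175, 174, 173, 174, 172, 177, 169, 130, 115, 94, 120, 132, 129, 129, 132, 128, 118, 92, 93, 96, 93]
352 [124, 126, 125, 125, 126, 126, 124, 150, 189, 179, 178, 178, 174, 179, 187, 163, 83, 67, 69, 73, 70, 73, 69, 
[... 687 characters left out ...]
58 [ 48.9  36.8 -79.3]
275 195.75 [ 15.   38.3 -79.3]
360 158 [ 48.9 -36.9 -79.3]
360 195.75 [ 15.  -38.3 -79.3]
152 [  51.7   44.9 -100.8]
154 [  49.9   45.  -100.6]
156 [  48.    45.1 -100.4]
158 [ 48.9  41.7 -80. ]
160 [ 47.2  41.7 -79.1]
162 [ 45.4  41.8 -79.7]
164 [ 43.7  41.9 -79.6]
166 [ 39.9  44.2 -92.5]
168 [ 37.9  44.3 -93. ]
170 [ 36.2  44.3 -92.4]
172 [ 34.3  44.4 -92.4]
174 [ 32.4  44.6 -92.6]
176 [ 30.5  44.7 -92.7]
178 [ 28.7  44.7 -92.4]
180 [ 26.8  44.8 -92.2]
182 [ 24.8  44.9 -92.4]
184 [ 22.8  45.1 -92.9]
186 [ 21.2  44.9 -91.5]
188 [ 21.2  43.7 -83.7]
190 [ 20.3  43.  -79.6]
192 [ 18.4  43.1 -79.7]
194 [ 16.6  43.2 -79.8]
196 [ 14.7  43.4 -79.9]
198 [   7.1   47.  -100.3]
```

```bash
python3 -m crank '[[-0.025,0,0,0],[0,0,0.02,0],[0,0,0.03,0],[0,0,0.03,0],[0,0,0.025,0],[0,0,0.015,0],[0,0,0.006,0],[0,0,0,0],[0,0,0,0],[0,0,0,0]]'
```

```text
time: 14.3
tool_pos: [0.6169, 0.0628, 0.0825]
ee_rot: [3.141, 0.0, 2.92]
wrist_force: [0.1, 0.7, -3.2]
width: 0.0255
```

```bash
python3 -m crank '[[0.005,0,-0.002,0],[0.005,0,0,0],[0.005,0,0,0],[0.005,0,0,0],[0.005,0,0,0],[0.005,0,0,0],[0.005,0,0,0],[0.005,0,0,0],[0.005,0,0,0],[0,0,0,0]]'
```

```text
time: 15.55
tool_pos: [0.6079, 0.0648, 0.0827]
ee_rot: [3.141, 0.0, 2.92]
wrist_force: [-0.6, 0.5, -1.8]
width: 0.0253
```

```bash
python3 -m crank '[[0.005,0,0,0],[0.005,0,0,0],[0.005,0,0,0],[0.005,0,0,0],[0.004,0,0,0],[0,0,0,0],[0,0,0,0],[0,0,0,0]
,[0,0,0,0],[0,0,0,0]]'
python3 -c "
from h import *
c,p,d=snap('wrist','j_wrist')
cv2.imwrite('pics/j_w2.png',cv2.resize(p[130:300,225:405,::-1],None,fx=3.5,fy=3.5,interpolation=cv2.INTER_CUBIC))
c,p,d=snap('scene','j_scene'); cv2.imwrite('pics/j_s.png',cv2.resize(p[150:230,300:400,::-1],None,fx=7,fy=7,interpolation=cv2.INTER_CUBIC))"
```

```text
time: 16.8
tool_pos: [0.6037, 0.0657, 0.0831]
ee_rot: [3.142, 0.001, 2.92]
wrist_force: [4.1, -0.8, -0.3]
width: 0.0256
```

View pics/j_w2.png

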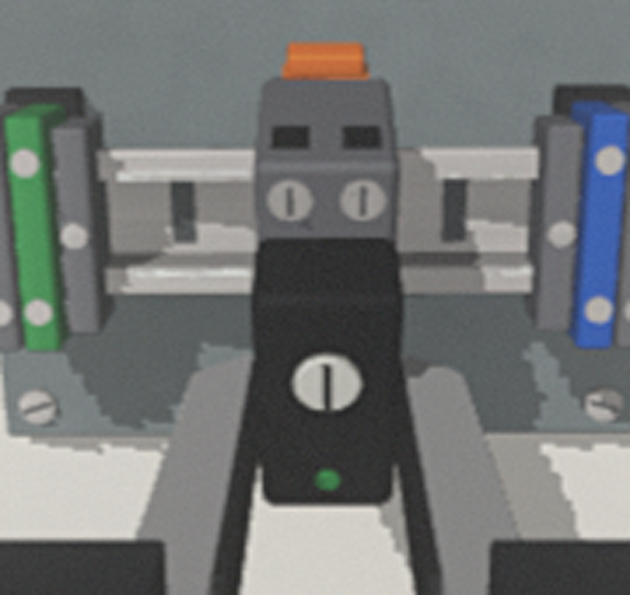

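View pics/j_s.png

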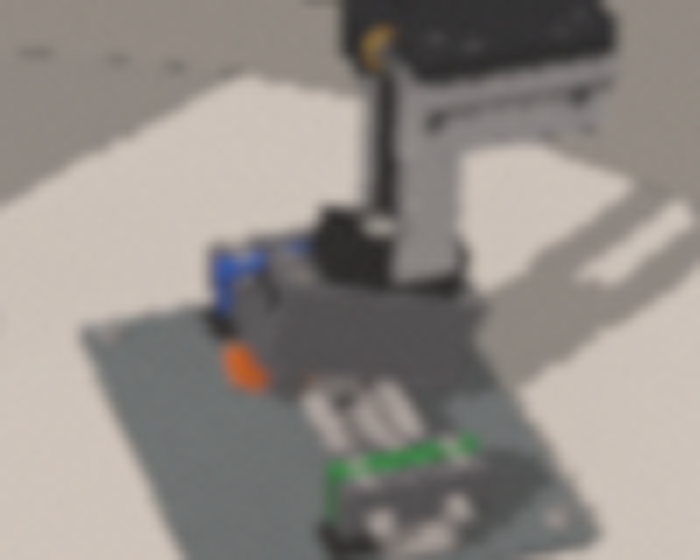

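```bash
python3 -m crank '[[0.005,0,-0.0003,0],[0.005,0,-0.0003,0],[0.005,0,-0.0003,0],[0.005,0,-0.0003,0],[0.005,0,-0.0003,0],[0.005,0,-0.0003,0],[0.005,0,-0.0003,0],[0.005,0,0,0],[0,0,0,0],[0,0,0,0]]'
```

```text
time: 18.15
tool_pos: [0.5963, 0.0674, 0.0835]
ee_rot: [3.141, 0.002, 2.92]
wrist_force: [5.5, -2.3, 1.2]
width: 0.0256
```

```bash
cat > tilt.py <<'E'
import sys
from h import *
n=sys.argv[1]; c,p,d=snap('wrist',n);W=cloud(d,c);o=robot.get_obs();print(o['tool_pos'],o['wrist_force'],o['time'])
tcp=o['tool_pos'];y=o['ee_rot'][2]
R=np.array([[np.cos(y),np.sin(y),0],[-np.sin(y),np.cos(y),0],[0,0,1]])
L=(W-tcp)@R.T*1000
q=L[200:290,303:312].reshape(-1,3); q=q[abs(q[:,2])<20]
for k in range(4):
    f=np.polyfit(q[:,0],q[:,2],1); r=abs(np.polyval(f,q[:,0])-q[:,2]); q=q[r<max(1.0,np.percentile(r,80))]
print(f,np.degrees(np.arctan(f[0])),q[:,0].min(),q[:,0].max(),len(q))
cv2.imwrite(f'pics/{n}2.png',cv2.resize(p[130:300,225:405,::-1],None,fx=3.5,fy=3.5,interpolation=cv2.INTER_CUBIC))
E
python3 tilt.py k
```

```text
[0.59625264 0.06744405 0.08351051] [ 6.49489797 -2.17172968  1.51017943] 18.2
[0.20911336 3.7769431 ] 11.811115140296623 -20.830016985080906 28.698566215057795 426
```

View pics/k2.png

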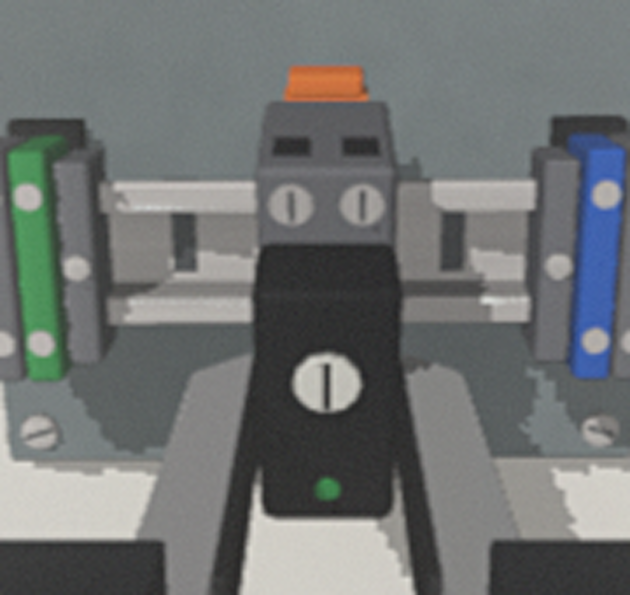

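```bash
python3 -m crank '[[0,0,0,0],[0,0,0,0],[0,0,0,0],[0,0,0,0],[0,0,-0.02,0],[0,0,-0.06,0],[0,0,-0.06,0],[0,0,-0.06,0],[0,0,0,0],[0,0,0,0]]' 0.06
python3 tilt.py l; python3 -c "
from h import *
c,p,d=snap('scene','l_scene'); cv2.imwrite('pics/l_s.png',cv2.resize(p[150:230,300:400,::-1],None,fx=7,fy=7,interpolation=cv2.INTER_CUBIC))"
```

```text
time: 19.45
tool_pos: [0.5953, 0.0676, 0.123]
ee_rot: [3.142, -0.0, 2.92]
wrist_force: [-0.1, 0.3, -0.2]
width: 0.0442
[0.5951514  0.06759501 0.12261522] [-0.04630065  0.47904033  0.24693045] 19.5Traceback (most recent call last):
  File "tilt.py", line 9, in <module>
    f=np.polyfit(q[:,0],q[:,2],1); r=abs(np.polyval(f,q[:,0])-q[:,2]); q=q[r<max(1.0,np.percentile(r,80))]
    raise TypeError("expected non-empty vector for x")
TypeError: expected non-empty vector for x
```

View pics/l_s.png

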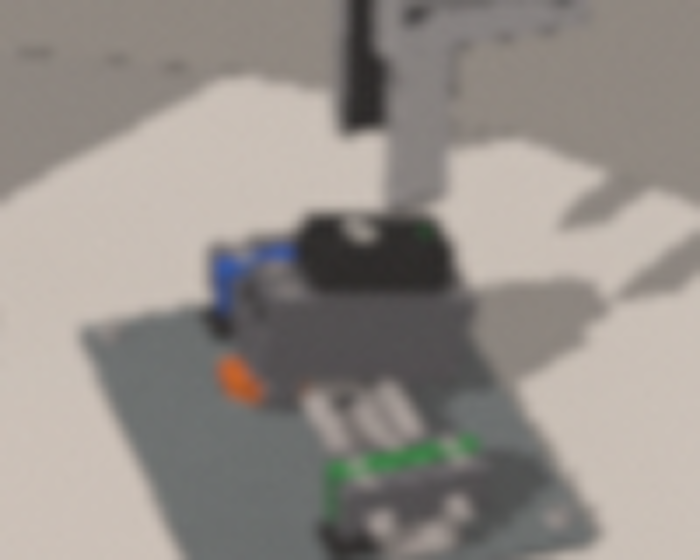

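```bash
python3 - <<'E'
from h import *
c,p,d=load('l'); W=cloud(d,c); tcp=np.array([.59515,.0676,.1226]);y=2.92
R=np.array([[np.cos(y),np.sin(y),0],[-np.sin(y),np.cos(y),0],[0,0,1]])
L=(W-tcp)@R.T*1000; L[...,2]+=122.6
for v in range(120,260,4): print(v, L[v,306:311].mean(0).round(1), p[v,308].tolist())
cv2.imwrite('pics/l2.png',cv2.resize(p[110:280,225:405],None,fx=3.5,fy=3.5,interpolation=cv2.INTER_CUBIC))
E
```

```text
120 [80.4  9.1  8. ] [130, 131, 123]
124 [76.7  9.1  8. ] [133, 133, 126]
128 [73.   9.1  8.1] [130, 129, 121]
132 [69.3  9.2  8. ] [130, 130, 122]
136 [65.5  9.2  7.7] [128, 127, 120]
140 [61.7  9.2  7.8] [130, 128, 123]
144 [57.8  9.3  7.9] [128, 127, 119]
148 [54.5  9.2 13.7] [120, 120, 117]
152 [51.3  9.  19.4] [86, 109, 155]
156 [51.1  8.  48.4] [98, 93, 91]
160 [49.   7.7 57.8] [99, 96, 96]
164 [47.2  7.5 67.1] [49, 49, 49]
168 [45.1  7.2 74.2] [104, 102, 100]
172 [42.6  7.2 77.5] [102, 99, 98]
176 [39.5  7.2 77.3] [147, 149, 152]
180 [36.2  7.3 76.5] [150, 153, 157]
184 [32.7  7.4 74.7] [106, 103, 102]
188 [30.1  7.3 77.3] [51, 49, 50]
192 [28.5  7.1 83.8] [49, 53, 50]
196 [27.1  6.9 90.2] [49, 51, 49]
200 [24.8  6.8 92.9] [56, 57, 56]
204 [21.7  6.9 92.5] [51, 51, 50]
208 [18.4  6.9 91.8] [50, 52, 50]
212 [15.2  7.  91.6] [53, 53, 52]
216 [11.8  7.  90.8] [51, 54, 52]
220 [ 8.4  7.1 90.1] [48, 47, 48]
224 [ 4.8  7.2 89. ] [54, 54, 54]
228 [ 1.2  7.2 88.2] [57, 58, 56]
232 [-2.5  7.3 87.1] [58, 60, 57]
236 [-6.   7.4 86.9] [59, 59, 59]
240 [-10.1   7.5  85.2] [59, 59, 59]
244 [-13.9   7.5  84.3] [58, 59, 60]
248 [-17.7   7.6  83.5] [54, 56, 54]
252 [-21.7   7.7  82.6] [55, 55, 57]
256 [-66.7  10.8   0.4] [203, 210, 213]
```

View pics/l2.png

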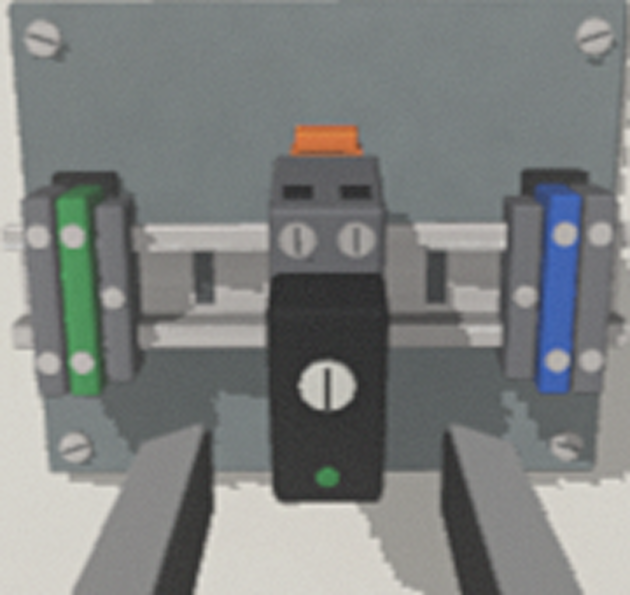

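```bash
python3 -m crank '[[0.04,0,0,0],[0.04,0,0,0],[0.03,0,0,0],[0,0,0,0],[0,0,0.02,0],[0,0,0.03,0],[0,0,0.03,0],[0,0,0.015,0],[0,0,0,0],[0,0,0,0]]' 1
```

```text
time: 20.8
tool_pos: [0.5742, 0.0724, 0.1043]
ee_rot: [3.141, 0.0, 2.92]
wrist_force: [0.0, 0.2, 0.6]
width: 0.0002
```

```bash
python3 -m crank '[[0,0,0.005,0],[0,0,0.005,0],[0,0,0.005,0],[0.003,0,0.003,0],[0.003,0,0.003,0],[0.003,0,0.003,0],[0,0,0,0],[0,0,0,0],[0,0,0,0],[0,0,0,0]]'
```

```text
time: 22.05
tool_pos: [0.573, 0.0729, 0.1011]
ee_rot: [3.141, 0.003, 2.92]
wrist_force: [-0.9, -0.2, 6.3]
width: 0.0001
```

```bash
python3 -m crank '[[0.005,0,0.003,0],[0.005,0,0.003,0],[0.004,0,0.003,0],[0.004,0,0.003,0],[0.004,0,0.003,0],[0.004,0,0.003,0],[0,0,0,0],[0,0,0,0],[0,0,0,0],[0,0,0,0]]'
```

```text
time: 23.3
tool_pos: [0.5664, 0.0744, 0.0975]
ee_rot: [3.141, -0.001, 2.92]
wrist_force: [-3.2, 1.2, 9.2]
width: 0.0003
```

```bash
python3 -m crank '[[0.003,0,0.003,0],[0.003,0,0.003,0],[0.003,0,0.003,0],[0.003,0,0.003,0],[0.003,0,0.003,0],[0,0,0.002,0],[0,0,0,0],[0,0,0,0],[0,0,0,0],[0,0,0,0]]'
```

```text
time: 24.55
tool_pos: [0.5651, 0.0747, 0.0942]
ee_rot: [3.141, 0.003, 2.92]
wrist_force: [-2.6, -0.3, 9.0]
width: 0.0005
```

```bash
python3 -m crank '[[0,0,0.003,0],[0,0,0.003,0],[0,0,0.003,0],[0,0,0.002,0],[0,0,0,0],[0,0,0,0],[0,0,0,0],[0,0,0,0],[0,0,0,0],[0,0,0,0]]'
```

```text
time: 25.8
tool_pos: [0.5653, 0.0747, 0.0941]
ee_rot: [3.14, 0.004, 2.92]
wrist_force: [-5.3, 0.4, 15.8]
width: 0.0006
```

```bash
python3 -m crank '[[0,0,-0.01,0],[0,0,-0.03,0],[0,0,-0.05,0],[0,0,-0.05,0],[-0.05,0,-0.05,0],[-0.05,0,-0.05,0],[0,0,-0.05,0],[0,0,0,0],[0,0,0,0],[0,0,0,0]]'
python3 - <<'E'
from h import *
c,p,d=snap('wrist','m'); W=cloud(d,c); o=robot.get_obs(); tcp=o['tool_pos'];y=2.92; print(tcp,o['time'],o['wrist_force'])
R=np.array([[np.cos(y),np.sin(y),0],[-np.sin(y),np.cos(y),0],[0,0,1]])
L=(W-tcp)@R.T*1000; L[...,2]+=tcp[2]*1000
for v in range(130,270,5): print(v, L[v,306:311].mean(0).round(1), p[v,308].tolist())
cv2.imwrite('pics/m2.png',cv2.resize(p[100:280,225:405,::-1],None,fx=3.3,fy=3.3,interpolation=cv2.INTER_CUBIC))
c,p,d=snap('scene','m_scene'); cv2.imwrite('pics/m_s.png',cv2.resize(p[150:230,300:400,::-1],None,fx=7,fy=7,interpolation=cv2.INTER_CUBIC))
E
```

```text
time: 27.05
tool_pos: [0.5833, 0.0703, 0.1475]
ee_rot: [-3.141, -0.001, 2.92]
wrist_force: [-0.5, 0.6, 0.1]
width: 0.0008
[0.58332509 0.07030211 0.14754363] 27.1 [ 1.04625294 -0.5743814   0.33728401]
130 [70.6 10.1  7.9] [124, 130, 130]
135 [65.5 10.1  8.1] [121, 127, 126]
140 [60.4 10.2  8.3] [119, 126, 127]
145 [55.2 10.2  8.3] [120, 128, 128]
150 [49.8 10.3  7.5] [117, 123, 123]
155 [44.5 10.3  7.8] [120, 124, 126]
160 [39.3 10.4  8.4] [113, 119, 121]
165 [41.8  8.6 60.1] [84, 86, 88]
170 [38.3  8.5 66.4] [138, 135, 136]
175 [33.8  8.5 66.2] [179, 176, 172]
180 [29.1  8.6 65.5] [111, 112, 114]
185 [27.8  8.1 80.1] [53, 53, 53]
190 [24.9  8.  85.7] [52, 51, 54]
195 [20.5  8.  85.7] [53, 54, 54]
200 [16.2  8.1 85.6] [56, 55, 56]
205 [11.8  8.1 85.7] [50, 51, 49]
210 [ 7.4  8.1 85.7] [58, 57, 56]
215 [ 2.7  8.2 85.3] [52, 53, 55]
220 [-1.7  8.2 85.6] [59, 57, 58]
225 [-6.2  8.3 85.8] [53, 54, 52]
230 [-10.8   8.3  85.8] [51, 51, 53]
235 [  9.6   6.1 145.9] [133, 133, 130]
240 [  9.6   5.9 154. ] [132, 133, 132]
245 [  9.7   5.6 161.5] [131, 131, 129]
250 [  9.4   5.4 167.8] [131, 132, 131]
255 [  9.7   5.2 174.6] [135, 133, 132]
260 [  9.5   5.  180. ] [132, 131, 130]
265 [  9.6   4.8 185.8] [130, 131, 129]
```

View pics/m2.png

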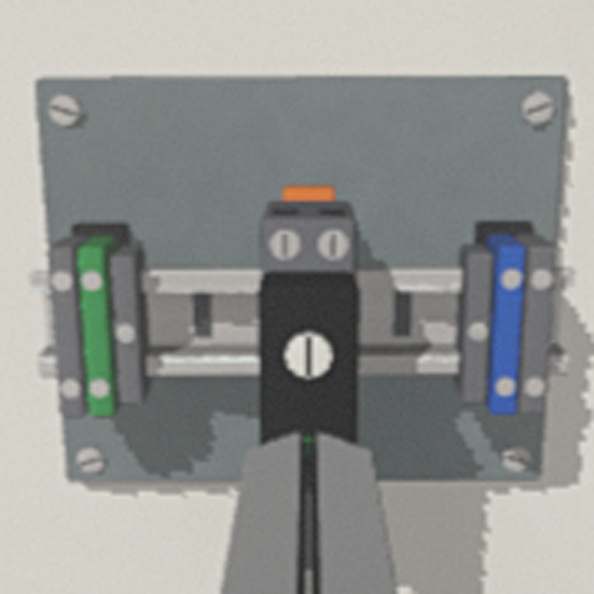

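View pics/m_s.png

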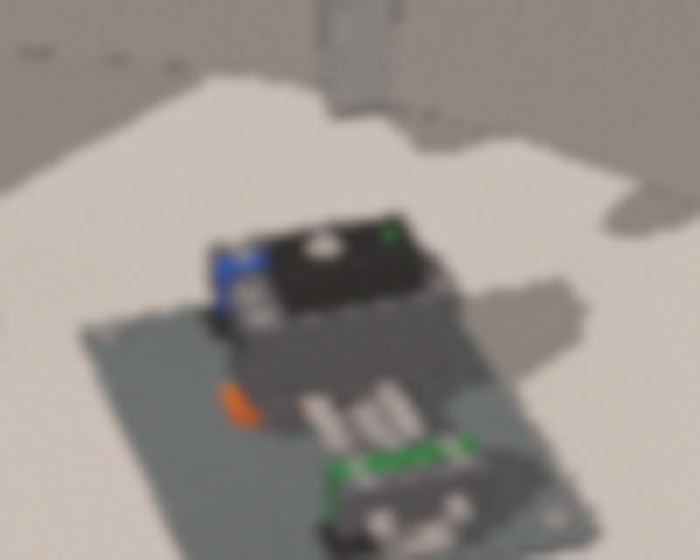

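```bash
python3 - <<'E'
from h import *
def prof(n,tcp,y,z0):
    c,p,d=load(n); W=cloud(d,c)
    R=np.array([[np.cos(y),np.sin(y),0],[-np.sin(y),np.cos(y),0],[0,0,1]])
    L=(W-np.array(tcp))@R.T*1000
    hsv=cv2.cvtColor(p,cv2.COLOR_BGR2HSV); m=(hsv[...,0]<16)&(hsv[...,1]>110)&(hsv[...,2]>90); m[:140]=0;m[240:]=0;m[:,:295]=0;m[:,345:]=0
    q=L[m]; print(n,m.sum(),"orange x",np.percentile(q[:,0],[5,50,95]).round(1),"z",np.median(q[:,2]+tcp[2]*1000-z0).round(1))
    g=L[150:235,303:335].reshape(-1,3); z=g[:,2]+tcp[2]*1000-z0
    k=(z>20)&(z<45); print("end face x",np.median(g[k,0]).round(1)); k=(z>50)&(z<64); print("black face",np.median(g[k,0]).round(1))
prof('c_wrist',[.4577,.3006,.1317],2.940,0)
prof('d_wrist',[.456,.303,.1319],2.944,68)
prof('e_wrist',[.51516,.08665,.15137],2.945,87.5)
prof('m',[.58333,.0703,.14754],2.92,18)
E
```

```text
c_wrist 58 orange x [41.4 42.6 44.3] z 7.6
end face x 41.4
black face 27.3
d_wrist 97 orange x [39.4 41.  42.6] z 8.2
end face x 39.7
black face 25.7
e_wrist 113 orange x [39.4 41.2 42.7] z 7.8
end face x 39.7
black face 25.7
m 73 orange x [41.6 43.5 44.7] z 7.5
end face x 41.9
black face 27.8
```

```bash
python3 - <<'E'
from h import *
c,p,d=snap('top','n_top'); a=cv2.imread('pics/a_top.png'); b=cv2.imread('pics/n_top.png')
for n,(y0,y1,x0,x1) in dict(stamp=(252,275,256,285),thermo=(258,274,298,380),scraper=(108,188,385,418)).items():
    s,_=cv2.phaseCorrelate(np.float32(cv2.cvtColor(a[y0:y1,x0:x1],6)),np.float32(cv2.cvtColor(b[y0:y1,x0:x1],6))); print(n,s)
print(robot.get_obs()['time'],robot.get_obs()['wrist_force']); print(robot.close_job())
E
```

```text
stamp (-0.31201638853026736, 0.17625479144689393)
thermo (0.5811809521682889, -4.493103841318026)
scraper (-0.04135872866176982, -0.010444545128002858)
27.2 [ 0.01411489  0.28040369 -0.03440551]
the job is handed in; nothing more can be done
None
```

```bash
python3 - <<'E'
import cv2,numpy as np
a=cv2.imread('pics/a_top.png')[240:290,250:390]; b=cv2.imread('pics/n_top.png')[240:290,250:390]
cv2.imwrite('pics/cmp.png',cv2.resize(np.vstack([a,b]),None,fx=5.5,fy=5.5))
E
```

```text
(no output)
```

View pics/cmp.png

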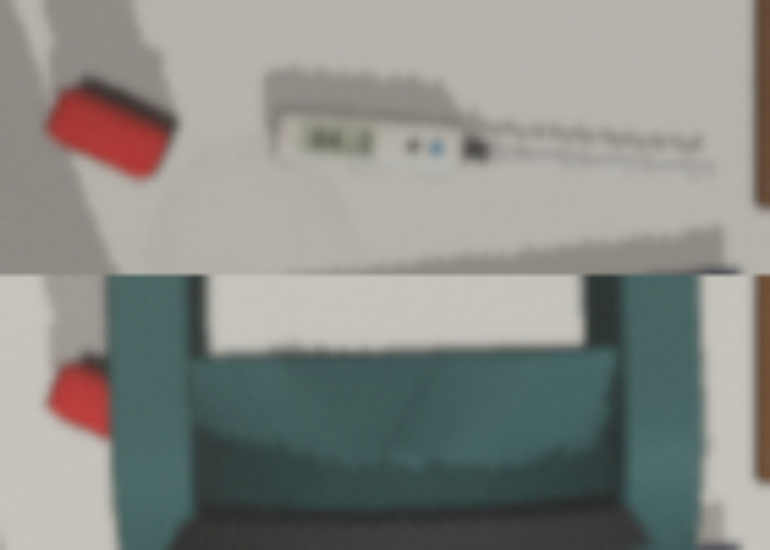

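The relay module is snapped onto the rail and the job was handed in at 27.2 s of the 43 s allowed.

**How it was done:** The tool only points straight down, so I gripped the module by its top. I then pushed its end face gently against the near rail edge, which pivoted it about 21° in the jaws with the clip end up. After that I lowered it past the far edge, drew the lip under until I felt resistance, let the pull turn it down to about 12°, and released. With the fingers closed I pressed the clip end down until it seated.

**Checks that passed:**
- **Fit:** With the load off, the wrist depth picture showed the top face level at 85.7 mm; 86 mm is expected when mounted. The module sat between the two end stops.
- **Position:** Its middle was about 6 mm to the far side of the plate's centre, which matches the shifted rail.
- **Clip:** The orange tab stuck out as far as it did before mounting, within about 0.3 mm, so the clip has sprung back in.
- **Forces:** The highest wrist force I read was about 17 N, during the final push. Readings came only at the end of each move.
- **Release:** The gripper was about 60 mm clear of the module, with the wrist force near zero.

**Check that disagreed:** The last comparison of before and after pictures from the top camera showed the scraper and stamp unmoved. It reported a 4.5 pixel shift for the thermometer. In the final picture the arm covers the thermometer and part of the stamp, so that figure means nothing. I therefore have no final view of the thermometer, but no move took the tool near it, and nothing but the plate work showed up in the force readings.

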